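# Undo the left-hand hub nut of a tape dispenser and take off its retaining plate

## Task

The roll on the bench tape dispenser is about to be changed: its T-handled hub nut has a left-hand thread, so turn it clockwise (seen from above), feeling your way, until it has risen all the way to its end stop. Then take the slotted retaining plate off from under the nut and lay it flat inside the grey tray. The dispenser merely stands on the bench: do not force the nut against either of its stops so hard that the dispenser is dragged or twisted round, and leave the other things on the bench where they are.

Things in the scene. Friction and masses are not known exactly. Their poses are not given: they have to be found in the camera images.
- dispenser: tape dispenser standing loose on the bench, 6.5 kg (slides or twists if pushed sideways with more than about 30 N): round grey base 220 mm across, 16 mm high, brown tape roll 132 mm across (top 71 mm up), aluminium hub flange 110 mm across (top 75 mm up). Origin: centre of the underside, on the spindle axis; z up; +x points to the side where the retaining plate sticks out
- spindle (a point): point on the spindle axis at the flange's top face, 75 mm above the bench; the spindle is 16 mm in diameter; z up
- ridge (a point): middle of the top of a ridge on the hub flange that keeps the plate from sliding out: 4.7 mm high, 39 mm from the axis towards the dispenser's +x (it spans 28 to 50 mm), 50 mm wide in y
- base_edge (a point): point on the base's top rim, 105 mm from the axis towards the dispenser's +x
- tbar: dark steel T-bar handle, one piece with the hub nut: a straight bar 124 mm long, 12 mm wide, 18 mm tall, its length along this body's x axis (ends alike, starts at any angle), turning about z (up). Origin on the axis at the underside of the nut's 44 mm wide flange; the bar spans 15 to 33 mm above that, a low cap reaches 36 mm. As found the bar's underside is 98 to 103 mm above the bench
- bar_centre (a point): centre of the T-bar's bar, on the axis, 24 mm above the tbar origin. Left-hand thread: clockwise from above raises it 1.6 mm per radian; 1.8 to 4.4 rad, different each time, bring it to the rigid upper end stop; the other way it is hard tight after 0 to 2.6 rad. Even drag of about 0.45 N m (10 N at 45 mm from the axis); it stays where it is left and never leaves the spindle
- plate: steel retaining plate, 0.16 kg, 135 mm (x -28 to +107 mm), flat on the hub flange under the nut. Origin: underside, on the spindle axis when in place; z up; x along its length, outwards. Inner end (x -28 to +25): a fork 54 mm wide, 8 mm thick, with a 20 mm wide slot, open at -x, that straddles the spindle. Then an arm 30 mm wide, from 4.7 to 10.7 mm above the underside, resting on the ridge
- plate_mid (a point): point on the plate 40 mm from its origin along x, 4 mm above its underside. With the nut at its upper stop the plate can be lifted 7.3 mm before it meets the nut; lifted more than 4.7 mm it clears the ridge and can be drawn out level along its +x (75 mm takes it clear of nut and spindle)
- fin (a point): grip point on the upright fin at the plate's outer end: fin 10 mm thick (along the plate's y), 24 mm long (x), from 10.7 to 47 mm above the plate's underside. This point: 95 mm out along the plate's x, 32 mm above its underside. Under the fin a foot reaches down to the underside's level, so the plate stands level on a flat floor
- tray: fixed grey plastic tray, open at the top, outside 160 mm (x) by 220 mm (y) by 26 mm high, wall and floor 4 mm. Origin: centre of its underside; its long side runs along its y axis
- tape_a: bystander: brown tape roll 104 mm across, 48 mm high, origin under its centre
- tape_b: bystander: clear tape roll 104 mm across, 48 mm high, origin under its centre
- carton_a: bystander: closed carton 120 x 170 x 90 mm, origin under its centre
- stapler: bystander: black stapler 150 x 34 mm, 44 mm high, origin under its centre
- spray: bystander: white bottle 60 mm across, 170 mm high, origin under its centre
- tape_gun: bystander: hand tape gun about 245 x 52 mm, 54 mm high, origin under its steel plate
- mug: bystander: white mug 80 mm across, 90 mm high, origin under its centre
Not all that is in view belongs to the job. Leave any turquoise or yellow look-alike of the plate alone.

How it is judged:
By the outcome, as a careful person would: the job done as asked, in the order asked, and still so for the second after the job is handed in, with the robot touching nothing.
It also fails if it takes over 67 s, if anything falls off the work surface, if the arm or the gripper's body presses on something with over 40 N, if the wrist force passes 120 N, or if a joint passes its speed limit or range.

## Robot

A 6-joint arm with a two-finger parallel gripper is mounted at the origin on the work surface. World frame = base frame: x ahead of the robot, y to its left, z up, the work surface at z = 0. Lengths are in m, angles in rad, forces in N, time in s.
With the tool pointing down it reaches from about 0.375 to 0.9 m from the base axis. Payload 3.1 kg.
Tool frame: the origin (TCP) lies at the very end of the fingers, on their centre line; the grasp point (between the pads) lies 19 mm behind it; z points along the fingers, y is the line along which they close (so a half turn about z gives the same grasp; the last joint's range is limited). The gripper opens to 85 mm and grips with 20 to 120 N. Pads are 22 mm wide; open, the fingers measure 114 mm over their backs; the gripper's body (76 mm by 85 mm) begins 54 mm behind the grasp point. The pads swing forward as they close: fully open they stand 13 mm farther back than shut.
Start: joints at [-1.524, 0.527, 1.433, -0, 1.181, -0.178], TCP at [0.139, -0.609, 0.231] pointing down, gripper open.
Joint ranges: [-3.08, 3.08], [-0.75, 2.2], [0.22, 2.44], [-1.43, 4.57], [0, 2.65], [-2.85, 2.85]. Speed limits (rad/s): [2.79, 2.79, 3.14, 3.14, 3.14, 3.14].

## Interface

Orientations are given as [roll, pitch, yaw] about the fixed x, y, z axes, in that order (R = Rz(yaw) Ry(pitch) Rx(roll)).
In Python, from bench import ctrl gives the robot as it stands.
- The arm moves only by the tool servo_tool, never from a script. Its argument "plan" is a list of rows, each a list of 6 numbers: the shift along the world's x, y, z in normalised numbers (1 is 0.3 m), then the turn, a rotation vector about the world's x, y, z in fractions of the full range, 1 being pi rad. A call has 1 to 10 rows; each row is the pose to reach, as a shift and turn from the pose commanded when the call began; what a row does not reach only later rows make up. A row lasts 1/12 s, in which the tool goes at most 41.7 mm and 7.16 degrees, less where a joint would pass 70% of its speed; a pose out of reach is approached as far as the arm can. No shift or turn number may pass 1 either way. A call with a gripper value outside its range is refused whole. "fingers" is the finger opening in m, from 0 to 0.0854, set as the call begins (left out, the last holds). The fingers move at their own pace and stop on an object; "force" is the grip in N (left out, the last holds). Time passes only in rows, so rows that repeat a pose let the fingers close. It gives the time, the measured TCP pose, the force, the opening and the grip force at its end, in the units of the state.
- ctrl.observe(): the state, without advancing time (a new reading comes with each control period).
- ctrl.get_image(name): name is "side" or "top" or "wrist"; returns a dict with "color" (420x560x3 uint8, red, green, blue), "intrinsics" (3x3 intrinsics, pixels), "k1" (the pictures are not rectified: a ray, as slopes to the right and down, at radius r is drawn at 1 + k1 r^2 times it, then the intrinsics apply), "xyz" and "orientation" of the camera in the world. Camera axes: x right, y down, z forward; pixel columns grow to the right and rows downward; lengths in m; the calibration is good to about 2 mm. A picture is of the moment at which its call begins. There is no depth.
- ctrl.close_job(): hands the job in; it is judged then, once.
The state is a dict: "clock": time; "joints": joint angles; "joint_vel": joint speeds; "joint_efforts": joint torques, N m; "ee_pos": TCP position; "ee_rot": TCP orientation; "ft_force": force on the tool from outside, world axes, zero at the start; "wrist_torque": the same for the moment, N m; "gripper_width": finger opening in m; "grip_force": force on a finger pad.
Only numpy, scipy, OpenCV 4.12 (cv2) and the standard library are available. Lean on these libraries where they do the work, as an engineer would, in place of code of your own. Each camera call takes 0.05 s, during which the arm holds its last target. There are 200 camera calls.

## Working session

There is one attempt and no reset: what is moved stays moved. The work goes in short steps, Python scripts to look and compute and a tool call to move; the robot and the scene stay as the last step left them, time stands still between calls to the robot, and variables do not carry over. Pictures are saved under pics/ and viewed, at most 10 in all, crops included, and the job is handed in when it is done.

Besides the shell and the picture viewer there is one more tool, called after "Call:" in YAML: its name, and indented under it one key for each argument. servo_tool: Moves the arm, as the interface text tells. Its arguments: {"type":"object","properties":{"plan":{"type":"array"},"fingers":{"type":"number"},"force":{"type":"number"}},"required":["plan"]}

```bash
mkdir -p pics
cat > h.py <<'E'
import numpy as np, cv2, pickle
from bench import ctrl
def snap(n,tag):
    d=ctrl.get_image(n); cv2.imwrite(f'pics/{tag}.png',cv2.cvtColor(np.asarray(d['color']),cv2.COLOR_RGB2BGR)); pickle.dump(d,open(f'pics/{tag}.pkl','wb')); return d
def load(tag): return pickle.load(open(f'pics/{tag}.pkl','rb'))
def Rc(o):
    o=np.asarray(o,float)
    if o.shape==(3,3): return o
    from scipy.spatial.transform import Rotation as R
    return R.from_euler('xyz',o).as_matrix()
def ray(d,uv):
    K=np.asarray(d['intrinsics']); k=d['k1']
    uv=np.atleast_2d(np.asarray(uv,float))
    s=cv2.undistortPoints(uv[:,None,:],K,np.array([k,0,0,0.]))[:,0]
    return np.c_[s,np.ones(len(s))]@Rc(d['orientation']).T
def onz(d,uv,z):
    r=ray(d,uv); c=np.asarray(d['xyz']); return c+r*((z-c[2])/r[:,2])[:,None]
def proj(d,P):
    P=np.atleast_2d(P); q=(P-np.asarray(d['xyz']))@Rc(d['orientation']); s=q[:,:2]/q[:,2:]
    s=s*(1+d['k1']*(s**2).sum(1,keepdims=True)); K=np.asarray(d['intrinsics']); return s@K[:2,:2].T+K[:2,2]
E
python3 - <<'E'
from h import *
for n in ['top','side']:
    d=snap(n,n+'0'); print(n,d['xyz'],d['orientation'],d['intrinsics'],d['k1'])
s=ctrl.observe(); print(s)
E
```

```text
top [ 0.38137708 -0.06330855  1.45738697] [-3.08101122e+00 -1.20943659e-03 -1.57651029e+00] [[449.66710474   0.         277.94151914]
 [  0.         449.66710474 221.43030865]
 [  0.           0.           1.        ]] 0.025589071425966586
side [0.44087396 0.74370051 0.61198724] [-2.14199944e+00  2.59966119e-03 -3.11629378e+00] [[384.39040299   0.         274.36742697]
 [  0.         384.39040299 212.81894964]
 [  0.           0.           1.        ]] -0.087445255572477
{'clock': 0.1, 'joints': array([-1.52452226e+00,  5.28386622e-01,  1.43380093e+00, -2.92161448e-05,
        1.18139239e+00, -1.78469877e-01]), 'joint_vel': array([ 0.00122151, -0.00359448, -0.00226798, -0.00031224,  0.00082865,
       -0.00121001]), 'joint_efforts': array([-8.25118696e-04, -4.43306351e+01, -1.78586197e+01, -2.28906583e-04,
        3.92843736e-03,  3.31110797e-06]), 'ee_pos': array([ 0.13929372, -0.60860624,  0.23041471]), 'ee_rot': array([-3.13963213e+00, -3.26213764e-04,  2.24754742e-01]), 'ft_force': array([-0.38726039, -1.4228265 , -0.99142211]), 'wrist_torque': array([ 0.01481486,  0.00414581, -0.0024969 ]), 'grip_force': 0.0, 'gripper_width': 0.08533885889491069}
```

View pics/top0.png

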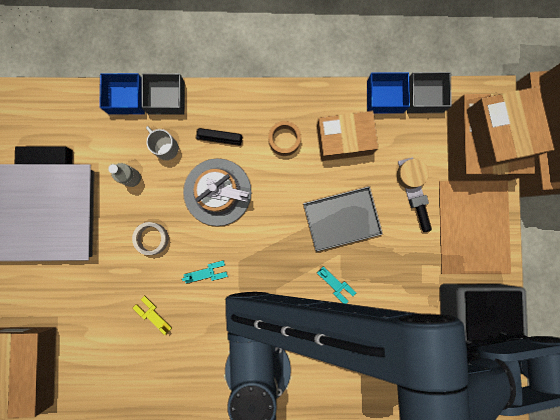

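View pics/side0.png

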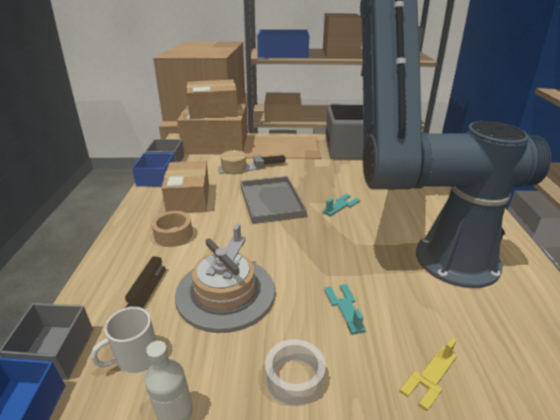

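The top view shows the dispenser at (217,191) with the T-bar on it and the steel plate pointing right to its fin at about (243,196). The tray is at (343,219). Things that could be mistaken for the plate:
- turquoise forks at (205,272) and (336,284)
- a yellow fork at (153,315)
- the grey steel plate under the nut at (235,193), which fits the description, so I choose this one

I'll check that choice in a close crop.

Run:
```python
import cv2,numpy as np
a=cv2.imread('pics/top0.png')[150:235,175:260]; b=cv2.imread('pics/side0.png')[215:330,170:285]
f=lambda i:cv2.resize(i,(400,400),interpolation=cv2.INTER_CUBIC)
cv2.imwrite('pics/crop0.png',np.hstack([f(a),f(b)]))
```

```text
(no output)
```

View pics/crop0.png

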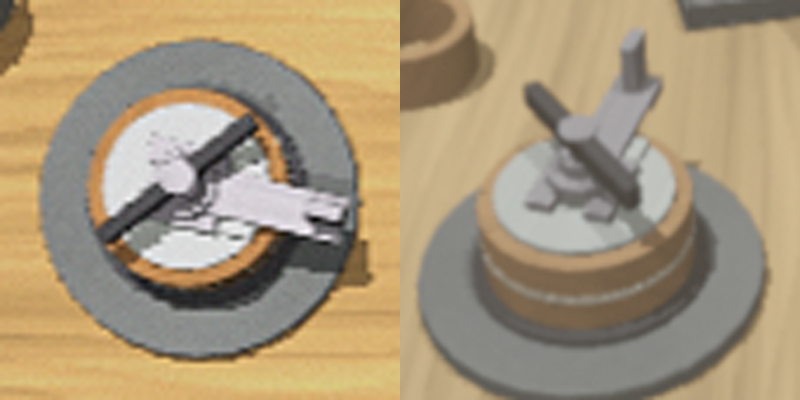

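The crop confirms it: a bare-steel fork straddles the spindle under the dark T-bar, with the arm and upright fin pointing right. In the full top image the cap is near (213,187), the bar ends near (197,200) and (229,175.5), and the fin near (244,195).

Run:
```python
from h import *
d=load('top0'); im=np.asarray(d['color'])
hsv=cv2.cvtColor(im,cv2.COLOR_RGB2HSV)
m=((hsv[...,1]<60)&(hsv[...,2]>60)).astype(np.uint8); m[:150]=0;m[240:]=0;m[:,:178]=0;m[:,258:]=0
c=max(cv2.findContours(m,cv2.RETR_EXTERNAL,cv2.CHAIN_APPROX_NONE)[0],key=cv2.contourArea)
P=onz(d,c[:,0].astype(float),0.016)[:,:2]
# robust circle fit
from scipy.optimize import least_squares
r=least_squares(lambda p:np.hypot(*(P-p[:2]).T)-.11,[*P.mean(0)],loss='soft_l1',f_scale=.002); print('base',r.x,np.abs(r.fun).mean())
for z in (.10,.123): print('cap',onz(d,[212.8,186.8],.124)[0])
e=onz(d,[[196.9,199.9],[229.2,175.5]],.118)[:,:2]; print('bar',e,e.mean(0),np.degrees(np.arctan2(*(e[1]-e[0])[::-1])),np.hypot(*(e[1]-e[0])))
print('fin',onz(d,[[242,193.5],[247.5,194.5]],.122),'side:')
t=((hsv[...,1]<50)&(hsv[...,2]>40)&(hsv[...,2]<190)).astype(np.uint8); t[:180]=0;t[260:]=0;t[:,:298]=0;t[:,388:]=0
c=max(cv2.findContours(t,cv2.RETR_EXTERNAL,cv2.CHAIN_APPROX_NONE)[0],key=cv2.contourArea)
b=cv2.boxPoints(cv2.minAreaRect(c)); print('traypx',b); Q=onz(d,b.astype(float),.026)[:,:2]; print('tray',Q,Q.mean(0),[np.hypot(*(Q[i]-Q[i-1])) for i in range(4)],[np.degrees(np.arctan2(*(Q[i]-Q[i-1])[::-1])) for i in range(4)])
```

```text
base [0.56582725 0.13049634] 0.002781063830408599
cap [0.56679836 0.12828002 0.124     ]
cap [0.56679836 0.12828002 0.124     ]
bar [[0.52845594 0.17650637]
 [0.60150198 0.08006954]] [0.56497896 0.12828796] -52.85790352049449 0.12097845515606868
fin [[0.54650448 0.041433   0.122     ]
 [0.54341562 0.02502479 0.122     ]] side:
traypx [[302.85214 203.00127]
 [369.58865 185.6992 ]
 [382.06808 233.83415]
 [315.33157 251.13622]]
tray [[ 0.52676038 -0.14550713]
 [ 0.58112973 -0.35958321]
 [ 0.42680082 -0.3964509 ]
 [ 0.37300752 -0.18373527]] [ 0.47692461 -0.27131913] [np.float64(0.1584340022941986), np.float64(0.22087234773523662), np.float64(0.15867147886153724), np.float64(0.2194120695682701)] [np.float64(13.962541880399558), np.float64(-75.74976206544744), np.float64(-166.5643967807304), np.float64(104.19189132361876)]
```

Careful with the scale: shifts go in shares of 0.3 m and turns go in shares of pi rad. That gives: 0.185 m / 0.3 = 0.6167, 0.107 m / 0.3 = 0.3567, 1.03 rad / 3.1416 = 0.3279.

Call:
servo_tool:
  plan:
    - [0.3567,0.6167,0,0,0,0.3279]
    - [0.3567,0.6167,0,0,0,0.3279]
    - [0.3567,0.6167,0,0,0,0.3279]
    - [0.3567,0.6167,0,0,0,0.3279]
    - [0.3567,0.6167,0,0,0,0.3279]
    - [0.3567,0.6167,0,0,0,0.3279]
    - [0.3567,0.6167,0,0,0,0.3279]
    - [0.3567,0.6167,0,0,0,0.3279]
    - [0.3567,0.6167,0,0,0,0.3279]

```text
clock: 0.85
ee_pos: [0.2466, -0.4235, 0.2312]
ee_rot: [-3.141, -0.0, 1.261]
ft_force: [-0.1, -0.3, 0.2]
gripper_width: 0.0854
grip_force: 0.0
```

To row units: 0.185 m / 0.3 = 0.6167, 0.107 m / 0.3 = 0.3567, 1.03 rad / 3.1416 = 0.3279.

Call:
servo_tool:
  plan:
    - [0.3567,0.6167,0,0,0,0.3279]
    - [0.3567,0.6167,0,0,0,0.3279]
    - [0.3567,0.6167,0,0,0,0.3279]
    - [0.3567,0.6167,0,0,0,0.3279]
    - [0.3567,0.6167,0,0,0,0.3279]
    - [0.3567,0.6167,0,0,0,0.3279]
    - [0.3567,0.6167,0,0,0,0.3279]
    - [0.3567,0.6167,0,0,0,0.3279]
    - [0.3567,0.6167,0,0,0,0.3279]

```text
clock: 1.6
ee_pos: [0.3535, -0.2384, 0.2312]
ee_rot: [-3.142, -0.0, 2.291]
ft_force: [-0.2, -0.2, -0.2]
gripper_width: 0.0853
grip_force: 0.0
```

To row units: 0.185 m / 0.3 = 0.6167, 0.107 m / 0.3 = 0.3567, 1.03 rad / 3.1416 = 0.3279.

Call:
servo_tool:
  plan:
    - [0.3567,0.6167,0,0,0,0.3279]
    - [0.3567,0.6167,0,0,0,0.3279]
    - [0.3567,0.6167,0,0,0,0.3279]
    - [0.3567,0.6167,0,0,0,0.3279]
    - [0.3567,0.6167,0,0,0,0.3279]
    - [0.3567,0.6167,0,0,0,0.3279]
    - [0.3567,0.6167,0,0,0,0.3279]
    - [0.3567,0.6167,0,0,0,0.3279]
    - [0.3567,0.6167,0,0,0,0.3279]

```text
clock: 2.35
ee_pos: [0.4602, -0.0534, 0.231]
ee_rot: [3.141, -0.001, -2.962]
ft_force: [-0.4, 0.1, 0.6]
gripper_width: 0.0851
grip_force: 0.0
```

To row units: 0.183 m / 0.3 = 0.61, 0.106 m / 0.3 = 0.3533, 1.03 rad / 3.1416 = 0.3279.

Call:
servo_tool:
  plan:
    - [0.3533,0.61,0,0,0,0.3279]
    - [0.3533,0.61,0,0,0,0.3279]
    - [0.3533,0.61,0,0,0,0.3279]
    - [0.3533,0.61,0,0,0,0.3279]
    - [0.3533,0.61,0,0,0,0.3279]
    - [0.3533,0.61,0,0,0,0.3279]
    - [0.3533,0.61,0,0,0,0.3279]
    - [0.3533,0.61,0,0,0,0.3279]
    - [0.3533,0.61,0,0,0,0.3279]
    - [0.3533,0.61,0,0,0,0.3279]

```text
clock: 3.18
ee_pos: [0.5659, 0.129, 0.2307]
ee_rot: [3.14, -0.001, -1.938]
ft_force: [-1.4, 0.9, 0.2]
gripper_width: 0.0852
grip_force: 0.0
```

Run:
```python
from h import *
d=snap('wrist','w1'); print(d['xyz'],d['orientation'],d['intrinsics'][0],d['k1'])
s=ctrl.observe(); print(s['clock'],s['ee_pos'],s['ee_rot'],s['joints'],s['wrist_torque'])
```

```text
[0.54079778 0.06264005 0.37381704] [ 2.85805297e+00 -1.86923910e-03  2.77631085e+00] [300.07234593   0.         278.2570306 ] -0.0166622006259248
3.2333 [0.56599822 0.12887114 0.23084973] [ 3.14062569e+00 -4.27243410e-04 -1.93907866e+00] [ 3.14759924e-02  4.68323812e-01  1.54661877e+00 -1.90588899e-05
  1.12770708e+00 -2.74182594e+00] [ 0.00412583 -0.05168523  0.01437043]
```

View pics/w1.png

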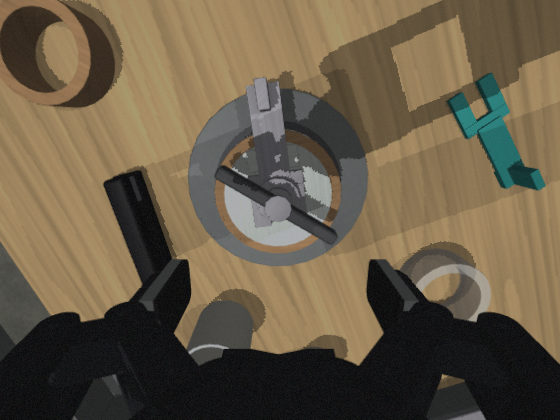

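The wrist view shows the cap at (278,208), the bar ends at (218,173) and (335,238), and the fin top at (262,92). The open fingers are at (170,290) and (390,290).

Run:
```python
from h import *
d=load('w1')
print('cap',onz(d,[278,208],.124)[0])
e=onz(d,[[217.5,173],[335.5,237.5]],.118)[:,:2]; print('bar',e.mean(0),np.degrees(np.arctan2(*(e[1]-e[0])[::-1])),np.hypot(*(e[1]-e[0])))
f=onz(d,[[258,79],[267,108]],.122);print('fin',f,f.mean(0))
im=np.asarray(d['color']);hsv=cv2.cvtColor(im,cv2.COLOR_RGB2HSV)
m=(hsv[...,1]<60).astype(np.uint8);m[:70]=0;m[270:]=0;m[:,:180]=0;m[:,375:]=0
c=max(cv2.findContours(m,cv2.RETR_EXTERNAL,cv2.CHAIN_APPROX_NONE)[0],key=cv2.contourArea)
P=onz(d,c[:,0].astype(float),0.016)[:,:2]
from scipy.optimize import least_squares
r=least_squares(lambda p:np.hypot(*(P-p[:2]).T)-.11,[*P.mean(0)],loss='soft_l1',f_scale=.002); print('base',r.x,np.median(np.abs(r.fun)))
```

```text
cap [0.56601809 0.12926931 0.124     ]
bar [0.5657562  0.12949004] 129.4772216582994 0.12008552318216006
fin [[0.54345292 0.02679278 0.122     ]
 [0.54478685 0.049276   0.122     ]] [0.54411989 0.03803439 0.122     ]
base [0.56644664 0.12869507] 0.0019008175422948331
```

To row units: -0.139 m / 0.3 = -0.4633, -0.13 m / 0.3 = -0.4333.

Call:
servo_tool:
  plan:
    - [0,0,-0.1,0,0,0]
    - [0,0,-0.2,0,0,0]
    - [0,0,-0.3,0,0,0]
    - [0,0,-0.3833,0,0,0]
    - [0,0,-0.4333,0,0,0]
    - [0,0,-0.4633,0,0,0]
    - [0,0,-0.4633,0,0,0]
    - [0,0,-0.4633,0,0,0]

```text
clock: 3.9
ee_pos: [0.5666, 0.1287, 0.0924]
ee_rot: [3.142, -0.0, -1.939]
ft_force: [-0.1, 0.3, 0.3]
gripper_width: 0.0855
grip_force: 0.0
```

To row units: -0.4 rad / 3.1416 = -0.1273.

Call:
servo_tool:
  plan:
    - [0,0,0,0,0,-0.0159]
    - [0,0,0,0,0,-0.0318]
    - [0,0,0,0,0,-0.0477]
    - [0,0,0,0,0,-0.0637]
    - [0,0,0,0,0,-0.0796]
    - [0,0,0,0,0,-0.0955]
    - [0,0,0,0,0,-0.1114]
    - [0,0,0,0,0,-0.1273]

```text
clock: 4.57
ee_pos: [0.5675, 0.1287, 0.0944]
ee_rot: [-3.139, 0.002, -2.339]
ft_force: [-0.4, -1.0, 1.7]
gripper_width: 0.0853
grip_force: 5.2
```

```bash
cat > o.py <<'E'
from h import *
s=ctrl.observe(); print(s['clock'],s['ee_pos'].round(4),s['ee_rot'].round(3),'F',s['ft_force'].round(2),'T',s['wrist_torque'].round(3),s['joints'].round(3))
E
python3 o.py; python3 -c "
from h import *
snap('wrist','w2')"
```

```text
4.5667 [0.5675 0.1287 0.0944] [-3.139e+00  2.000e-03 -2.339e+00] F [-0.37 -1.02  1.71] T [-0.031  0.099  0.483] [ 3.200e-02  6.560e-01  1.657e+00 -1.000e-03  8.250e-01 -2.341e+00]
```

View pics/w2.png

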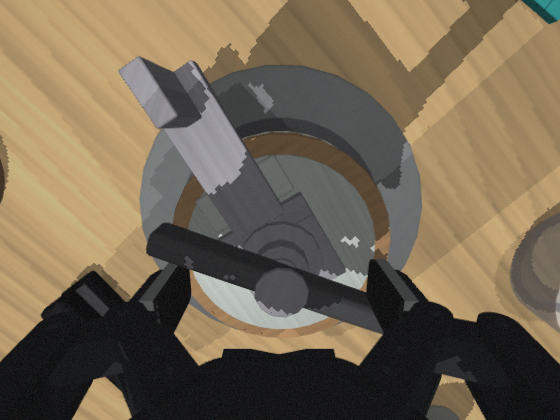

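Both fingers touch opposite sides of the bar as a pure couple, at 0.48 N m, which matches the stated drag. The bar has turned about 0.22 rad. I can turn another 1.4 rad safely. After that I'll touch the cap with shut fingers to measure how much rise is left.

To row units: -0.7 rad / 3.1416 = -0.2228.

Call:
servo_tool:
  plan:
    - [0,0,0,0,0,-0.0318]
    - [0,0,0,0,0,-0.0637]
    - [0,0,0,0,0,-0.0955]
    - [0,0,0,0,0,-0.1273]
    - [0,0,0,0,0,-0.1592]
    - [0,0,0,0,0,-0.191]
    - [0,0,0,0,0,-0.2228]

```text
clock: 5.2
ee_pos: [0.5669, 0.1287, 0.0949]
ee_rot: [-3.141, 0.002, -3.04]
ft_force: [-2.6, -0.6, 7.4]
gripper_width: 0.0851
grip_force: 5.7
```

To row units: -0.7 rad / 3.1416 = -0.2228.

Call:
servo_tool:
  plan:
    - [0,0,0,0,0,-0.0318]
    - [0,0,0,0,0,-0.0637]
    - [0,0,0,0,0,-0.0955]
    - [0,0,0,0,0,-0.1273]
    - [0,0,0,0,0,-0.1592]
    - [0,0,0,0,0,-0.191]
    - [0,0,0,0,0,-0.2228]
    - [0,0,0,0,0,-0.2228]

```text
clock: 5.87
ee_pos: [0.5667, 0.1294, 0.0949]
ee_rot: [3.14, 0.002, 2.543]
ft_force: [-1.9, 1.3, 3.3]
gripper_width: 0.0853
grip_force: 2.3
```

```bash
python3 o.py
```

```text
5.8667 [0.5667 0.1294 0.0949] [3.140e+00 2.000e-03 2.543e+00] F [-1.89  1.26  3.33] T [0.316 0.226 0.179] [ 3.200e-02  6.550e-01  1.658e+00  1.000e-03  8.260e-01 -9.410e-01]
```

To row units: 0.062 m / 0.3 = 0.2067, 0.05 m / 0.3 = 0.1667, 0.12 rad / 3.1416 = 0.0382.

Call:
servo_tool:
  plan:
    - [0,0,0,0,0,0.0191]
    - [0,0,0,0,0,0.0382]
    - [0,0,0.0667,0,0,0.0382]
    - [0,0,0.1667,0,0,0.0382]
    - [0,0,0.2067,0,0,0.0382]
    - [0,0,0.2067,0,0,0.0382]

```text
clock: 6.37
ee_pos: [0.5697, 0.129, 0.1591]
ee_rot: [3.136, 0.009, 2.665]
ft_force: [0.6, -0.3, -0.6]
gripper_width: 0.0854
grip_force: 0.0
```

Call:
servo_tool:
  plan:
    - [0,0,0,0,0,0]
    - [0,0,0,0,0,0]
    - [0,0,0,0,0,0]
    - [0,0,0,0,0,0]
    - [0,0,0,0,0,0]
    - [0,0,0,0,0,0]
    - [0,0,0,0,0,0]
  fingers: 0
  force: 30

```text
clock: 6.95
ee_pos: [0.5661, 0.1287, 0.1537]
ee_rot: [-3.141, -0.001, 2.665]
ft_force: [0.2, -0.6, 0.2]
gripper_width: 0.0008
grip_force: 0.0
```

```bash
python3 o.py; python3 -c "
from h import *
print(ctrl.observe()['gripper_width'])"
```

```text
6.95 [0.5661 0.1287 0.1537] [-3.141e+00 -1.000e-03  2.665e+00] F [ 0.23 -0.57  0.24] T [-0.002 -0.012  0.033] [ 0.031  0.568  1.619 -0.     0.956 -1.063]
0.0007825504329104969
```

To row units: -0.0265 m / 0.3 = -0.0883, -0.021 m / 0.3 = -0.07.

Call:
servo_tool:
  plan:
    - [0,0,-0.04,0,0,0]
    - [0,0,-0.07,0,0,0]
    - [0,0,-0.0883,0,0,0]
    - [0,0,-0.0883,0,0,0]
    - [0,0,-0.0883,0,0,0]
    - [0,0,-0.0883,0,0,0]

```text
clock: 7.45
ee_pos: [0.5666, 0.1288, 0.128]
ee_rot: [3.141, 0.0, 2.665]
ft_force: [-0.0, -0.1, -0.0]
gripper_width: -0.0
grip_force: 0.0
```

To row units: -0.0015 m / 0.3 = -0.005.

Call:
servo_tool:
  plan:
    - [0,0,-0.005,0,0,0]
    - [0,0,-0.005,0,0,0]
    - [0,0,-0.005,0,0,0]

```text
clock: 7.7
ee_pos: [0.5665, 0.1288, 0.1266]
ee_rot: [3.141, 0.0, 2.665]
ft_force: [0.6, -0.1, 0.3]
gripper_width: -0.0002
grip_force: 0.0
```

To row units: -0.001 m / 0.3 = -0.0033.

Call:
servo_tool:
  plan:
    - [0,0,-0.0033,0,0,0]
    - [0,0,-0.0033,0,0,0]
    - [0,0,-0.0033,0,0,0]

```text
clock: 7.95
ee_pos: [0.5663, 0.1288, 0.1253]
ee_rot: [-3.142, -0.0, 2.665]
ft_force: [-0.0, -0.5, -0.6]
gripper_width: 0.0002
grip_force: 0.0
```

To row units: -0.001 m / 0.3 = -0.0033.

Call:
servo_tool:
  plan:
    - [0,0,-0.0033,0,0,0]
    - [0,0,-0.0033,0,0,0]
    - [0,0,-0.0033,0,0,0]

```text
clock: 8.2
ee_pos: [0.5665, 0.1288, 0.1249]
ee_rot: [3.141, 0.001, 2.665]
ft_force: [-0.5, 0.4, 4.2]
gripper_width: 0.0003
grip_force: 2.3
```

To row units: -0.001 m / 0.3 = -0.0033.

Call:
servo_tool:
  plan:
    - [0,0,-0.0033,0,0,0]
    - [0,0,-0.0033,0,0,0]
    - [0,0,-0.0033,0,0,0]

```text
clock: 8.45
ee_pos: [0.5666, 0.1288, 0.1248]
ee_rot: [3.141, 0.001, 2.665]
ft_force: [-2.2, -0.1, 9.7]
gripper_width: -0.0001
grip_force: 4.9
```

The cap is at 124.9 mm and sits at 126.3 mm when at the stop, so about 0.9 rad is left (±0.4). I'll open the fingers, go back down at the same yaw and resume.

To row units: 0.032 m / 0.3 = 0.1067, 0.015 m / 0.3 = 0.05.

Call:
servo_tool:
  plan:
    - [0,0,0.05,0,0,0]
    - [0,0,0.1067,0,0,0]
    - [0,0,0.1067,0,0,0]

```text
clock: 8.7
ee_pos: [0.5684, 0.1289, 0.1578]
ee_rot: [3.139, 0.005, 2.665]
ft_force: [0.8, -0.8, 0.7]
gripper_width: -0.0002
grip_force: 0.0
```

Call:
servo_tool:
  plan:
    - [0,0,0,0,0,0]
    - [0,0,0,0,0,0]
    - [0,0,0,0,0,0]
    - [0,0,0,0,0,0]
    - [0,0,0,0,0,0]
    - [0,0,0,0,0,0]
    - [0,0,0,0,0,0]
    - [0,0,0,0,0,0]
    - [0,0,0,0,0,0]
  fingers: 0.0854

```text
clock: 9.45
ee_pos: [0.5663, 0.1287, 0.1552]
ee_rot: [-3.142, -0.0, 2.665]
ft_force: [0.2, 0.8, 0.8]
gripper_width: 0.0857
grip_force: 0.0
```

To row units: -0.059 m / 0.3 = -0.1967, -0.055 m / 0.3 = -0.1833.

Call:
servo_tool:
  plan:
    - [0,0,-0.0667,0,0,0]
    - [0,0,-0.1333,0,0,0]
    - [0,0,-0.1833,0,0,0]
    - [0,0,-0.1967,0,0,0]
    - [0,0,-0.1967,0,0,0]
    - [0,0,-0.1967,0,0,0]
    - [0,0,-0.1967,0,0,0]

```text
clock: 10.03
ee_pos: [0.5672, 0.1288, 0.0973]
ee_rot: [3.141, 0.002, 2.665]
ft_force: [0.3, -0.4, -0.0]
gripper_width: 0.0854
grip_force: 0.0
```

To row units: -0.3 rad / 3.1416 = -0.0955.

Call:
servo_tool:
  plan:
    - [0,0,0,0,0,-0.0127]
    - [0,0,0,0,0,-0.0255]
    - [0,0,0,0,0,-0.0382]
    - [0,0,0,0,0,-0.0509]
    - [0,0,0,0,0,-0.0637]
    - [0,0,0,0,0,-0.0796]
    - [0,0,0,0,0,-0.0955]

```text
clock: 10.62
ee_pos: [0.5666, 0.1294, 0.0978]
ee_rot: [3.14, 0.001, 2.365]
ft_force: [-1.6, 1.9, 2.7]
gripper_width: 0.0855
grip_force: 5.3
```

```bash
python3 o.py
```

```text
10.6167 [0.5666 0.1294 0.0978] [3.140e+00 1.000e-03 2.365e+00] F [-1.57  1.87  2.72] T [0.292 0.204 0.489] [ 0.032  0.651  1.656  0.     0.833 -0.762]
```

To row units: -0.06 rad / 3.1416 = -0.0191.

Call:
servo_tool:
  plan:
    - [0,0,0,0,0,-0.0095]
    - [0,0,0,0,0,-0.0191]
    - [0,0,0,0,0,-0.0286]
    - [0,0,0,0,0,-0.0286]

```text
clock: 10.95
ee_pos: [0.5666, 0.1294, 0.0978]
ee_rot: [3.14, 0.001, 2.276]
ft_force: [-1.9, 2.5, 2.4]
gripper_width: 0.0853
grip_force: 4.2
```

```bash
python3 o.py
```

```text
10.95 [0.5666 0.1294 0.0978] [3.140e+00 1.000e-03 2.276e+00] F [-1.86  2.54  2.44] T [0.368 0.249 0.355] [ 0.032  0.651  1.656  0.     0.833 -0.673]
```

To row units: -0.06 rad / 3.1416 = -0.0191.

Call:
servo_tool:
  plan:
    - [0,0,0,0,0,-0.0064]
    - [0,0,0,0,0,-0.0127]
    - [0,0,0,0,0,-0.0191]

```text
clock: 11.2
ee_pos: [0.5667, 0.1294, 0.0975]
ee_rot: [3.14, 0.0, 2.214]
ft_force: [-2.8, 3.0, 5.8]
gripper_width: 0.0857
grip_force: 5.3
```

```bash
python3 o.py
```

```text
11.2 [0.5667 0.1294 0.0975] [3.14  0.    2.214] F [-2.85  2.97  5.79] T [0.521 0.234 0.483] [ 3.200e-02  6.510e-01  1.656e+00  1.000e-03  8.330e-01 -6.120e-01]
```

To row units: -0.08 rad / 3.1416 = -0.0255.

Call:
servo_tool:
  plan:
    - [0,0,0,0,0,-0.0064]
    - [0,0,0,0,0,-0.0127]
    - [0,0,0,0,0,-0.0191]
    - [0,0,0,0,0,-0.0255]

```text
clock: 11.53
ee_pos: [0.5667, 0.1294, 0.0976]
ee_rot: [3.14, 0.0, 2.134]
ft_force: [-3.3, 4.0, 6.4]
gripper_width: 0.0857
grip_force: 5.3
```

```bash
python3 o.py
```

```text
11.5333 [0.5667 0.1294 0.0976] [3.14  0.    2.134] F [-3.27  3.98  6.39] T [0.619 0.263 0.488] [ 3.200e-02  6.510e-01  1.656e+00  1.000e-03  8.330e-01 -5.320e-01]
```

To row units: -0.08 rad / 3.1416 = -0.0255.

Call:
servo_tool:
  plan:
    - [0,0,0,0,0,-0.0064]
    - [0,0,0,0,0,-0.0127]
    - [0,0,0,0,0,-0.0191]
    - [0,0,0,0,0,-0.0255]

```text
clock: 11.87
ee_pos: [0.5667, 0.1295, 0.0976]
ee_rot: [3.14, -0.0, 2.054]
ft_force: [-1.8, 3.6, 6.9]
gripper_width: 0.0852
grip_force: 5.3
```

```bash
python3 o.py
```

```text
11.8667 [0.5667 0.1295 0.0976] [ 3.14  -0.     2.054] F [-1.81  3.64  6.9 ] T [0.568 0.312 0.479] [ 3.200e-02  6.510e-01  1.656e+00  1.000e-03  8.330e-01 -4.520e-01]
```

To row units: -0.06 rad / 3.1416 = -0.0191.

Call:
servo_tool:
  plan:
    - [0,0,0,0,0,-0.0064]
    - [0,0,0,0,0,-0.0127]
    - [0,0,0,0,0,-0.0191]

```text
clock: 12.12
ee_pos: [0.5668, 0.1295, 0.0977]
ee_rot: [3.14, -0.0, 1.994]
ft_force: [-2.9, 2.7, 6.6]
gripper_width: 0.0853
grip_force: 5.3
```

```bash
python3 o.py
```

```text
12.1167 [0.5668 0.1295 0.0977] [ 3.14  -0.     1.994] F [-2.92  2.74  6.63] T [0.63  0.258 0.483] [ 3.200e-02  6.510e-01  1.656e+00  1.000e-03  8.330e-01 -3.920e-01]
```

To row units: -0.05 rad / 3.1416 = -0.0159.

Call:
servo_tool:
  plan:
    - [0,0,0,0,0,-0.0064]
    - [0,0,0,0,0,-0.0111]
    - [0,0,0,0,0,-0.0159]

```text
clock: 12.37
ee_pos: [0.5668, 0.1295, 0.0977]
ee_rot: [3.14, -0.0, 1.944]
ft_force: [-2.1, 4.0, 7.1]
gripper_width: 0.0851
grip_force: 5.3
```

```bash
python3 o.py
```

```text
12.3667 [0.5668 0.1295 0.0977] [ 3.14  -0.     1.944] F [-2.09  4.01  7.11] T [0.566 0.308 0.498] [ 3.200e-02  6.510e-01  1.656e+00  1.000e-03  8.330e-01 -3.420e-01]
```

To row units: -0.05 rad / 3.1416 = -0.0159.

Call:
servo_tool:
  plan:
    - [0,0,0,0,0,-0.0064]
    - [0,0,0,0,0,-0.0111]
    - [0,0,0,0,0,-0.0159]

```text
clock: 12.62
ee_pos: [0.5668, 0.1295, 0.0977]
ee_rot: [3.14, -0.0, 1.894]
ft_force: [-2.3, 2.4, 7.4]
gripper_width: 0.0852
grip_force: 5.2
```

```bash
python3 o.py
```

```text
12.6167 [0.5668 0.1295 0.0977] [ 3.14  -0.     1.894] F [-2.26  2.37  7.41] T [0.582 0.295 0.471] [ 3.200e-02  6.510e-01  1.656e+00  1.000e-03  8.330e-01 -2.920e-01]
```

To row units: -0.05 rad / 3.1416 = -0.0159.

Call:
servo_tool:
  plan:
    - [0,0,0,0,0,-0.0064]
    - [0,0,0,0,0,-0.0111]
    - [0,0,0,0,0,-0.0159]

```text
clock: 12.87
ee_pos: [0.5668, 0.1295, 0.0978]
ee_rot: [3.14, -0.0, 1.845]
ft_force: [-2.2, 4.2, 8.0]
gripper_width: 0.0854
grip_force: 5.2
```

```bash
python3 o.py
```

```text
12.8667 [0.5668 0.1295 0.0978] [ 3.14  -0.     1.845] F [-2.18  4.2   7.96] T [0.593 0.273 0.463] [ 3.200e-02  6.510e-01  1.656e+00  1.000e-03  8.330e-01 -2.420e-01]
```

To row units: -0.05 rad / 3.1416 = -0.0159.

Call:
servo_tool:
  plan:
    - [0,0,0,0,0,-0.0064]
    - [0,0,0,0,0,-0.0111]
    - [0,0,0,0,0,-0.0159]

```text
clock: 13.12
ee_pos: [0.5669, 0.1295, 0.0977]
ee_rot: [3.139, -0.0, 1.795]
ft_force: [-2.1, 4.3, 6.2]
gripper_width: 0.0856
grip_force: 5.3
```

```bash
python3 o.py
```

```text
13.1167 [0.5669 0.1295 0.0977] [ 3.139 -0.     1.795] F [-2.08  4.26  6.2 ] T [0.574 0.249 0.462] [ 3.200e-02  6.510e-01  1.656e+00  1.000e-03  8.330e-01 -1.920e-01]
```

To row units: -0.05 rad / 3.1416 = -0.0159.

Call:
servo_tool:
  plan:
    - [0,0,0,0,0,-0.0064]
    - [0,0,0,0,0,-0.0111]
    - [0,0,0,0,0,-0.0159]

```text
clock: 13.37
ee_pos: [0.5669, 0.1295, 0.0978]
ee_rot: [3.139, -0.001, 1.745]
ft_force: [-1.9, 4.5, 6.6]
gripper_width: 0.0856
grip_force: 5.3
```

```bash
python3 o.py
```

```text
13.3667 [0.5669 0.1295 0.0978] [ 3.139e+00 -1.000e-03  1.745e+00] F [-1.86  4.48  6.62] T [0.586 0.265 0.499] [ 3.200e-02  6.510e-01  1.655e+00  1.000e-03  8.330e-01 -1.420e-01]
```

To row units: -0.05 rad / 3.1416 = -0.0159.

Call:
servo_tool:
  plan:
    - [0,0,0,0,0,-0.0064]
    - [0,0,0,0,0,-0.0111]
    - [0,0,0,0,0,-0.0159]

```text
clock: 13.62
ee_pos: [0.5669, 0.1295, 0.0978]
ee_rot: [3.139, -0.0, 1.696]
ft_force: [-2.3, 5.2, 7.8]
gripper_width: 0.0854
grip_force: 10.7
```

```bash
python3 o.py
```

```text
13.6167 [0.5669 0.1295 0.0978] [ 3.139 -0.     1.696] F [-2.25  5.22  7.75] T [0.607 0.34  0.928] [ 3.200e-02  6.510e-01  1.655e+00  1.000e-03  8.330e-01 -9.400e-02]
```

Torque jumped from 0.48 to 0.93 N m at yaw 1.70, where the probe predicted the stop (1.67). One tiny nudge will confirm it.

To row units: -0.004 rad / 3.1416 = -0.0013.

Call:
servo_tool:
  plan:
    - [0,0,0,0,0,-0.0013]
    - [0,0,0,0,0,-0.0013]

```text
clock: 13.78
ee_pos: [0.5669, 0.1295, 0.0978]
ee_rot: [3.139, 0.0, 1.694]
ft_force: [-2.0, 4.0, 8.3]
gripper_width: 0.0857
grip_force: 11.1
```

```bash
python3 o.py
```

```text
13.7833 [0.5669 0.1295 0.0978] [3.139 0.    1.694] F [-1.98  4.03  8.3 ] T [0.585 0.303 0.977] [ 0.032  0.651  1.655  0.     0.833 -0.091]
```

To row units: 0.13 m / 0.3 = 0.4333, 0.1 m / 0.3 = 0.3333, -0.36 rad / 3.1416 = -0.1146.

Call:
servo_tool:
  plan:
    - [0,0,0,0,0,0.0191]
    - [0,0,0,0,0,0.0382]
    - [0,0,0.1,0,0,0.0382]
    - [0,0,0.2,0,0,0.0382]
    - [0,0,0.3333,0,0,0]
    - [0,0,0.4333,0,0,-0.0382]
    - [0,0,0.4333,0,0,-0.0764]
    - [0,0,0.4333,0,0,-0.1146]
    - [0,0,0.4333,0,0,-0.1146]
    - [0,0,0.4333,0,0,-0.1146]

```text
clock: 14.62
ee_pos: [0.5665, 0.1284, 0.2265]
ee_rot: [3.141, 0.0, 1.333]
ft_force: [-0.8, 0.5, -0.5]
gripper_width: 0.0856
grip_force: 0.0
```

```bash
python3 o.py; python3 -c "
from h import *
snap('wrist','w3')"
```

```text
14.6167 [0.5665 0.1284 0.2265] [3.141 0.    1.333] F [-0.84  0.51 -0.45] T [-0.003  0.021 -0.023] [ 0.031  0.473  1.552 -0.     1.116  0.269]
```

View pics/w3.png

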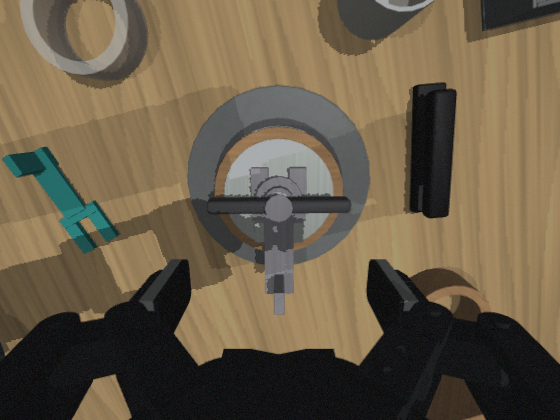

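The wrist view shows the plate running straight down the image, so the tool yaw matches. The fin's top face is at about (279.5,303), from y=293 to 314. The bar lies crosswise at y=205, clear of the fin.

Run:
```python
from h import *
d=load('w3'); im=np.asarray(d['color']).astype(int)
print(im[298,268:292].sum(1)//3, im[306,268:292].sum(1)//3); print(im[262:320,279].sum(1)//3)
f=onz(d,[[279.5,293],[279.5,314]],.122);print('fin',f,f.mean(0))
c=onz(d,[278.5,208],.126)[0];print('cap',c)
v=(f.mean(0)-c)[:2];print(np.degrees(np.arctan2(v[1],v[0])),np.hypot(*v))
b=onz(d,[[209,205],[351,205]],.122)[:,:2];v=b[1]-b[0];print('bar',b.mean(0),np.degrees(np.arctan2(v[1],v[0])),np.hypot(*v))
f=onz(d,[[265,270],[265,290]],.0857)[:,:2];g=onz(d,[[293,270],[293,290]],.0857)[:,:2];v=(f+g)[1]-(f+g)[0];print('arm dir',np.degrees(np.arctan2(v[1],v[0])))
```

```text
[131 132 131 131 128 122 114 132 128 126 124 124 124 124 126 122 116 134
 133 134 134 136 135 134] [133 131 130 132 132 128 111 131 128 128 130 129 127 127 128 127 115 132
 133 134 133 136 134 135]
[115 115 117 113 114 116 119 115 115 116 131 132  86  62  58  58  56  56
  58  57  58  56  57  55  59  56  56  57  59  57  62 112 126 128 128 123
 124 123 124 129 129 125 126 129 129 129 129 128 127 128 129 130 119 127
 126 125 128 125]
fin [[0.54852879 0.04835962 0.122     ]
 [0.54320094 0.02614552 0.122     ]] [0.54586486 0.03725257 0.122     ]
cap [0.5672407  0.13005542 0.126     ]
-102.97104460565897 0.09523284613682764
bar [0.56885383 0.13124384] -13.5555616128707 0.12152501453705304
arm dir -103.51497455247484
```

To row units: -0.135 m / 0.3 = -0.45, -0.0915 m / 0.3 = -0.305, 0.005 rad / 3.1416 = 0.0016.

Call:
servo_tool:
  plan:
    - [-0.071,-0.305,0,0,0,0.0016]
    - [-0.071,-0.305,0,0,0,0.0016]
    - [-0.071,-0.305,0,0,0,0.0016]
    - [-0.071,-0.305,-0.1,0,0,0.0016]
    - [-0.071,-0.305,-0.2,0,0,0.0016]
    - [-0.071,-0.305,-0.3,0,0,0.0016]
    - [-0.071,-0.305,-0.3833,0,0,0.0016]
    - [-0.071,-0.305,-0.4333,0,0,0.0016]
    - [-0.071,-0.305,-0.45,0,0,0.0016]
    - [-0.071,-0.305,-0.45,0,0,0.0016]

```text
clock: 15.5
ee_pos: [0.5441, 0.0374, 0.0896]
ee_rot: [-3.138, 0.0, 1.336]
ft_force: [0.2, 0.1, 0.2]
gripper_width: 0.0854
grip_force: 0.0
```

Call:
servo_tool:
  plan:
    - [0,0,0,0,0,0]
    - [0,0,0,0,0,0]
    - [0,0,0,0,0,0]
  fingers: 0.03
  force: 25

```text
clock: 15.75
ee_pos: [0.546, 0.0372, 0.0926]
ee_rot: [3.139, -0.0, 1.336]
ft_force: [-0.1, 0.7, -0.8]
gripper_width: 0.0515
grip_force: 0.0
```

```bash
python3 o.py; python3 -c "
from h import *
d=snap('wrist','w4')"
```

```text
15.75 [0.546  0.0372 0.0926] [ 3.139 -0.     1.336] F [-0.06  0.69 -0.8 ] T [0.01  0.056 0.012] [-0.136  0.627  1.746 -0.     0.765  0.098]
```

View pics/w4.png

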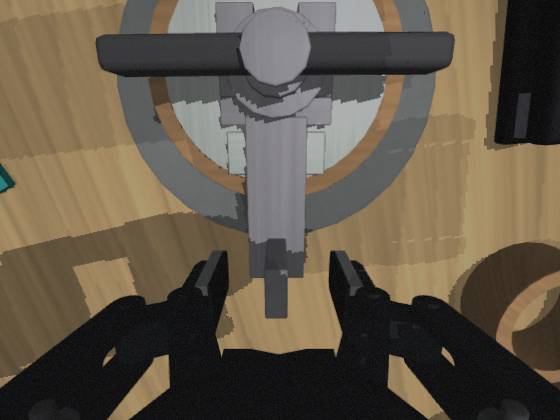

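The fin at (276,290) is between the fingers, about 1 mm left of their midpoint (279). I'll correct that and close.

To row units: -0.0012 m / 0.3 = -0.004, 0.0003 m / 0.3 = 0.001.

Call:
servo_tool:
  plan:
    - [-0.004,0.001,0,0,0,0]
    - [-0.004,0.001,0,0,0,0]
    - [-0.004,0.001,0,0,0,0]
    - [-0.004,0.001,0,0,0,0]
  fingers: 0.02

```text
clock: 16.13
ee_pos: [0.5439, 0.0376, 0.0916]
ee_rot: [3.141, -0.0, 1.336]
ft_force: [-1.2, 0.5, -0.1]
gripper_width: 0.0199
grip_force: 0.0
```

Call:
servo_tool:
  plan:
    - [0,0,0,0,0,0]
    - [0,0,0,0,0,0]
    - [0,0,0,0,0,0]
    - [0,0,0,0,0,0]
    - [0,0,0,0,0,0]
    - [0,0,0,0,0,0]
  fingers: 0.0
  force: 70

```text
clock: 16.63
ee_pos: [0.544, 0.0376, 0.0915]
ee_rot: [3.141, -0.0, 1.336]
ft_force: [-1.0, 0.3, 4.0]
gripper_width: 0.0091
grip_force: 68.8
```

To row units: 0.006 m / 0.3 = 0.02, 0.004 m / 0.3 = 0.0133.

Call:
servo_tool:
  plan:
    - [0,0,0.0067,0,0,0]
    - [0,0,0.0133,0,0,0]
    - [0,0,0.02,0,0,0]
    - [0,0,0.02,0,0,0]
    - [0,0,0.02,0,0,0]

```text
clock: 17.05
ee_pos: [0.5433, 0.0376, 0.0969]
ee_rot: [-3.14, 0.0, 1.336]
ft_force: [0.1, 0.3, -3.8]
gripper_width: 0.0089
grip_force: 68.1
```

```bash
python3 o.py
```

```text
17.05 [0.5433 0.0376 0.0969] [-3.14   0.     1.336] F [ 0.12  0.31 -3.83] T [-0.242  0.051  0.044] [-0.136  0.619  1.748 -0.     0.776  0.099]
```

Call:
servo_tool:
  plan:
    - [0,0,0,0,0,0]
    - [0,0,0,0,0,0]
    - [0,0,0,0,0,0]

```text
clock: 17.3
ee_pos: [0.5434, 0.0376, 0.097]
ee_rot: [-3.14, 0.0, 1.336]
ft_force: [-0.5, 0.1, -4.2]
gripper_width: 0.0092
grip_force: 68.1
```

```bash
python3 o.py
python3 - <<'E'
from h import *
d=snap('side','s5'); i=cv2.imread('pics/s5.png')[205:315,175:285]; cv2.imwrite('pics/s5c.png',cv2.resize(i,(600,600),interpolation=cv2.INTER_CUBIC))
E
```

```text
17.3 [0.5434 0.0376 0.097 ] [-3.14   0.     1.336] F [-0.53  0.14 -4.2 ] T [-0.219  0.143  0.108] [-0.136  0.618  1.748 -0.     0.777  0.099]
```

View pics/s5c.png

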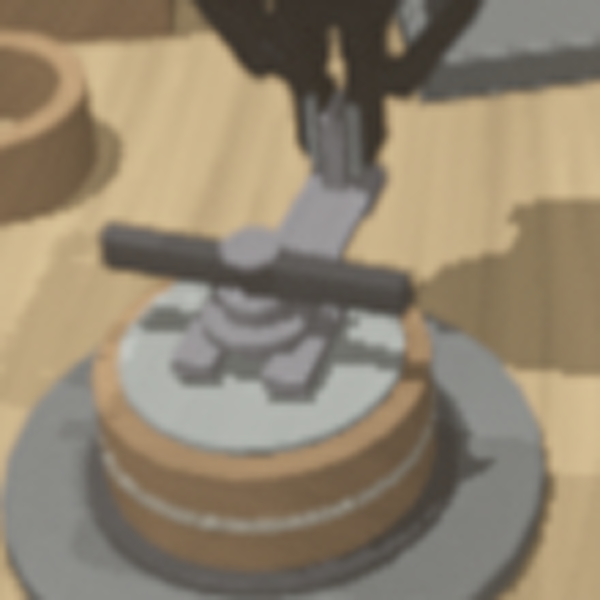

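The fork has lifted off the flange (there is shadow under it), but the pull of 4.2 N is more than the plate's weight, so it may be touching the nut lightly. I'll lower it 0.7 mm and compare.

To row units: -0.0007 m / 0.3 = -0.0023.

Call:
servo_tool:
  plan:
    - [0,0,-0.0023,0,0,0]
    - [0,0,-0.0023,0,0,0]
    - [0,0,-0.0023,0,0,0]

```text
clock: 17.6
ee_pos: [0.5437, 0.0376, 0.0966]
ee_rot: [-3.141, 0.0, 1.336]
ft_force: [-0.5, -0.4, -2.6]
gripper_width: 0.0091
grip_force: 68.2
```

```bash
python3 o.py
```

```text
17.6 [0.5437 0.0376 0.0966] [-3.141  0.     1.336] F [-0.49 -0.39 -2.65] T [-0.161  0.153  0.071] [-0.136  0.619  1.748 -0.     0.775  0.099]
```

To row units: -0.0005 m / 0.3 = -0.0017.

Call:
servo_tool:
  plan:
    - [0,0,-0.0017,0,0,0]
    - [0,0,-0.0017,0,0,0]
    - [0,0,-0.0017,0,0,0]

```text
clock: 17.85
ee_pos: [0.5443, 0.0375, 0.0964]
ee_rot: [3.14, -0.0, 1.336]
ft_force: [0.3, -0.3, -1.8]
gripper_width: 0.0092
grip_force: 68.4
```

```bash
python3 o.py
```

```text
17.85 [0.5443 0.0375 0.0964] [ 3.14  -0.     1.336] F [ 0.31 -0.32 -1.83] T [-0.154  0.017 -0.004] [-0.136  0.62   1.747  0.     0.773  0.099]
```

To row units: -0.0058 m / 0.3 = -0.0193, -0.0039 m / 0.3 = -0.013.

Call:
servo_tool:
  plan:
    - [0,0,0.001,0,0,0]
    - [-0.0017,-0.0067,0.001,0,0,0]
    - [-0.003,-0.013,0.001,0,0,0]
    - [-0.0047,-0.0193,0.001,0,0,0]
    - [-0.0047,-0.0193,0.001,0,0,0]

```text
clock: 18.27
ee_pos: [0.5425, 0.0313, 0.0965]
ee_rot: [3.141, 0.0, 1.335]
ft_force: [0.5, 0.3, -1.7]
gripper_width: 0.0088
grip_force: 68.4
```

```bash
python3 o.py
```

```text
18.2667 [0.5425 0.0313 0.0965] [3.141 0.    1.335] F [ 0.53  0.34 -1.74] T [-0.118  0.01   0.06 ] [-0.148  0.618  1.752 -0.     0.771  0.088]
```

It moved 6 mm with almost no force, so it is over the ridge. I'll keep drawing it out level.

Call:
servo_tool:
  plan:
    - [-0.003,-0.013,0,0,0,0]
    - [-0.006,-0.026,0,0,0,0]
    - [-0.009,-0.039,0,0,0,0]
    - [-0.012,-0.052,0,0,0,0]
    - [-0.012,-0.052,0,0,0,0]

```text
clock: 18.68
ee_pos: [0.5387, 0.0153, 0.0964]
ee_rot: [-3.142, 0.0, 1.335]
ft_force: [0.1, 0.4, -2.4]
gripper_width: 0.0094
grip_force: 68.5
```

```bash
python3 o.py
```

```text
18.6833 [0.5387 0.0153 0.0964] [-3.142  0.     1.335] F [ 0.14  0.38 -2.43] T [-0.066  0.064  0.009] [-0.179  0.614  1.763 -0.     0.764  0.057]
```

To row units: -0.0341 m / 0.3 = -0.1137, -0.0273 m / 0.3 = -0.091.

Call:
servo_tool:
  plan:
    - [-0.0053,-0.0227,0,0,0,0]
    - [-0.0107,-0.0453,0,0,0,0]
    - [-0.016,-0.0683,0,0,0,0]
    - [-0.0213,-0.091,0,0,0,0]
    - [-0.0267,-0.1137,0,0,0,0]

```text
clock: 19.1
ee_pos: [0.5307, -0.0188, 0.0964]
ee_rot: [-3.142, 0.0, 1.335]
ft_force: [-0.5, -0.1, -1.3]
gripper_width: 0.0091
grip_force: 68.5
```

To row units: -0.0361 m / 0.3 = -0.1203, -0.0273 m / 0.3 = -0.091.

Call:
servo_tool:
  plan:
    - [-0.0053,-0.0227,0,0,0,0]
    - [-0.0107,-0.0453,0,0,0,0]
    - [-0.016,-0.0683,0,0,0,0]
    - [-0.0213,-0.091,0,0,0,0]
    - [-0.0283,-0.1203,0,0,0,0]
    - [-0.0283,-0.1203,0,0,0,0]

```text
clock: 19.6
ee_pos: [0.5222, -0.0557, 0.0964]
ee_rot: [3.141, 0.0, 1.334]
ft_force: [-1.1, 0.3, -1.2]
gripper_width: 0.0088
grip_force: 68.4
```

```bash
python3 o.py
```

```text
19.6 [ 0.5222 -0.0557  0.0964] [3.141 0.    1.334] F [-1.15  0.28 -1.16] T [-0.086 -0.008  0.045] [-3.190e-01  6.020e-01  1.798e+00 -1.000e-03  7.410e-01 -8.200e-02]
```

To row units: -0.2693 m / 0.3 = -0.8977, -0.0317 m / 0.3 = -0.1057, 0.06 rad / 3.1416 = 0.0191.

Call:
servo_tool:
  plan:
    - [0,0,0.1,0,0,0]
    - [0,0,0.1667,0,0,0]
    - [-0.0133,-0.1167,0.1667,0,0,0.0191]
    - [-0.0267,-0.2333,0.1667,0,0,0.0382]
    - [-0.04,-0.35,0.1667,0,0,0.0605]
    - [-0.0567,-0.4667,0.1667,0,0,0.0828]
    - [-0.07,-0.5833,0.1667,0,0,0.105]
    - [-0.0833,-0.7,0.1667,0,0,0.1273]
    - [-0.0967,-0.8,0.1667,0,0,0.1401]
    - [-0.1057,-0.8977,0.1667,0,0,0.1522]

```text
clock: 20.43
ee_pos: [0.49, -0.3251, 0.1463]
ee_rot: [3.142, -0.0, 1.815]
ft_force: [-1.0, 0.7, -2.0]
gripper_width: 0.0089
grip_force: 68.7
```

To row units: -0.09 m / 0.3 = -0.3, -0.08 m / 0.3 = -0.2667.

Call:
servo_tool:
  plan:
    - [0,0,0,0,0,0]
    - [0,0,-0.0667,0,0,0]
    - [0,0,-0.1333,0,0,0]
    - [0,0,-0.2,0,0,0]
    - [0,0,-0.2667,0,0,0]
    - [0,0,-0.3,0,0,0]
    - [0,0,-0.3,0,0,0]
    - [0,0,-0.3,0,0,0]

```text
clock: 21.1
ee_pos: [0.4906, -0.323, 0.0562]
ee_rot: [-3.141, -0.001, 1.814]
ft_force: [0.1, -0.3, -1.5]
gripper_width: 0.0084
grip_force: 68.5
```

```bash
python3 o.py
python3 - <<'E'
from h import *
d=snap('side','s6'); i=cv2.imread('pics/s6.png')[130:330,160:440]; cv2.imwrite('pics/s6c.png',cv2.resize(i,None,fx=2.8,fy=2.8,interpolation=cv2.INTER_CUBIC))
E
```

```text
21.1 [ 0.4906 -0.323   0.0562] [-3.141e+00 -1.000e-03  1.814e+00] F [ 0.07 -0.31 -1.52] T [-0.087 -0.026 -0.017] [-0.772  0.723  1.656  0.     0.763 -1.016]
```

View pics/s6c.png

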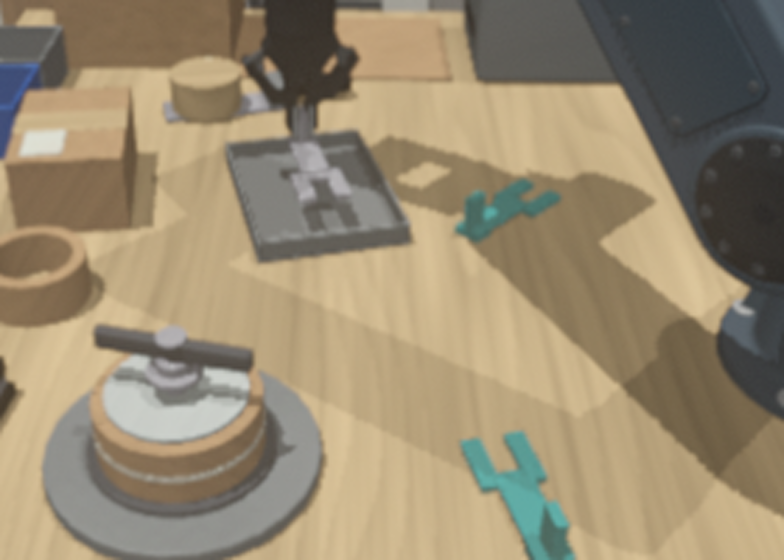

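The plate is off the dispenser and hangs over the tray, aligned with its long side. Now I'll lower it.

To row units: -0.034 m / 0.3 = -0.1133, -0.032 m / 0.3 = -0.1067.

Call:
servo_tool:
  plan:
    - [0,0,-0.0333,0,0,0]
    - [0,0,-0.0667,0,0,0]
    - [0,0,-0.0933,0,0,0]
    - [0,0,-0.1067,0,0,0]
    - [0,0,-0.1133,0,0,0]
    - [0,0,-0.1133,0,0,0]
    - [0,0,-0.1133,0,0,0]

```text
clock: 21.73
ee_pos: [0.4907, -0.3234, 0.0223]
ee_rot: [-3.142, -0.0, 1.814]
ft_force: [-0.9, -0.2, -1.1]
gripper_width: 0.0086
grip_force: 68.6
```

To row units: -0.001 m / 0.3 = -0.0033.

Call:
servo_tool:
  plan:
    - [0,0,-0.0033,0,0,0]
    - [0,0,-0.0033,0,0,0]
    - [0,0,-0.0033,0,0,0]

```text
clock: 21.98
ee_pos: [0.4908, -0.3235, 0.0217]
ee_rot: [3.141, 0.0, 1.814]
ft_force: [-0.1, -0.3, -1.7]
gripper_width: 0.0089
grip_force: 68.6
```

To row units: -0.001 m / 0.3 = -0.0033.

Call:
servo_tool:
  plan:
    - [0,0,-0.0033,0,0,0]
    - [0,0,-0.0033,0,0,0]
    - [0,0,-0.0033,0,0,0]

```text
clock: 22.23
ee_pos: [0.4908, -0.3235, 0.0206]
ee_rot: [3.141, 0.001, 1.814]
ft_force: [0.1, -0.1, -0.7]
gripper_width: 0.0094
grip_force: 69.0
```

To row units: -0.001 m / 0.3 = -0.0033.

Call:
servo_tool:
  plan:
    - [0,0,-0.0033,0,0,0]
    - [0,0,-0.0033,0,0,0]
    - [0,0,-0.0033,0,0,0]

```text
clock: 22.48
ee_pos: [0.4909, -0.3235, 0.0206]
ee_rot: [3.141, 0.001, 1.814]
ft_force: [-1.0, 0.5, 4.6]
gripper_width: 0.0088
grip_force: 69.9
```

To row units: 0.001 m / 0.3 = 0.0033.

Call:
servo_tool:
  plan:
    - [0,0,0.0033,0,0,0]
    - [0,0,0.0033,0,0,0]
    - [0,0,0.0033,0,0,0]
    - [0,0,0.0033,0,0,0]
    - [0,0,0.0033,0,0,0]
    - [0,0,0.0033,0,0,0]
  fingers: 0.05

```text
clock: 22.98
ee_pos: [0.4906, -0.3233, 0.0202]
ee_rot: [-3.141, -0.0, 1.814]
ft_force: [-0.0, -0.6, -0.4]
gripper_width: 0.0499
grip_force: 0.0
```

To row units: 0.2 m / 0.3 = 0.6667, 0.18 m / 0.3 = 0.6.

Call:
servo_tool:
  plan:
    - [0,0,0.0333,0,0,0]
    - [0,0,0.1,0,0,0]
    - [0,0,0.2,0,0,0]
    - [0,0,0.3333,0,0,0]
    - [0,0,0.4667,0,0,0]
    - [-0.1,-0.1,0.6,0,0,0]
    - [-0.2,-0.2,0.6667,0,0,0]
    - [-0.3,-0.3,0.6667,0,0,0]
    - [-0.4,-0.4,0.6667,0,0,0]
    - [-0.4,-0.4,0.6667,0,0,0]

```text
clock: 23.82
ee_pos: [0.3681, -0.4468, 0.2227]
ee_rot: [-3.141, 0.005, 1.812]
ft_force: [0.1, -0.5, 0.2]
gripper_width: 0.0498
grip_force: 0.0
```

```bash
python3 o.py
python3 - <<'E'
from h import *
a=snap('top','t7');b=snap('side','s7')
A=cv2.imread('pics/t7.png')[140:260,180:400]; B=cv2.imread('pics/s7.png')[150:330,160:320]
cv2.imwrite('pics/f7.png',np.hstack([cv2.resize(A,(440,400)),cv2.resize(B,(356,400))]))
# motion of dispenser base
d=a; hsv=cv2.cvtColor(np.asarray(d['color']),cv2.COLOR_RGB2HSV)
m=((hsv[...,1]<60)&(hsv[...,2]>60)).astype(np.uint8); m[:150]=0;m[240:]=0;m[:,:178]=0;m[:,258:]=0
c=max(cv2.findContours(m,cv2.RETR_EXTERNAL,cv2.CHAIN_APPROX_NONE)[0],key=cv2.contourArea)
P=onz(d,c[:,0].astype(float),0.016)[:,:2]
from scipy.optimize import least_squares
print(least_squares(lambda p:np.hypot(*(P-p[:2]).T)-.11,[*P.mean(0)],loss='soft_l1',f_scale=.002).x)
E
```

```text
23.8167 [ 0.3681 -0.4468  0.2227] [-3.141  0.005  1.812] F [ 0.08 -0.5   0.18] T [-0.017 -0.031  0.08 ] [-1.074  0.474  1.563 -0.002  1.1   -1.314]
[0.56573659 0.13026664]
```

View pics/f7.png

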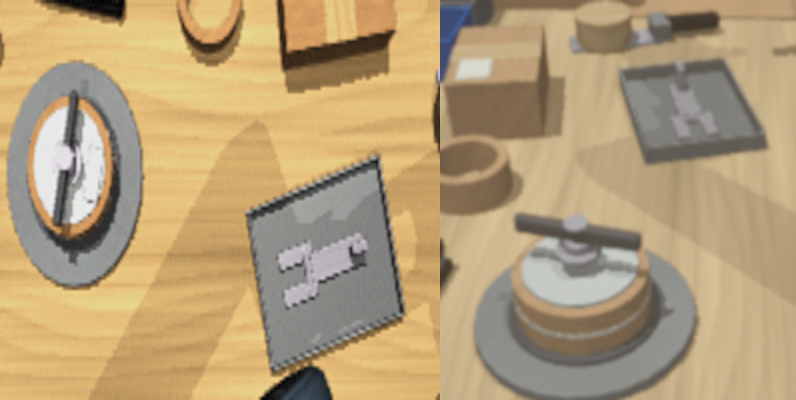

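The final views show the plate lying flat in the tray at about (325,265) in the left panel. The dispenser has not moved: its base centre is within 0.3 mm of where it started.

```bash
python3 -c "
from bench import ctrl
print(ctrl.close_job())"
```

```text
the job is handed in; nothing more can be done
None
```

The job is handed in: the hub nut is turned clockwise to its upper stop (about 2.5 rad), the plate lies flat in the grey tray, and the dispenser base centre stayed within 0.3 mm, all in about 24 s of robot time.

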